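Park the packing-station supplies in their matching trays

TASK

Tidy the packing station: park the red marker in the red-rimmed tray, the blue marker in the blue-rimmed tray, the small carton, standing, in the white-rimmed tray and the hand stamp, standing upright, in the small wood-rimmed tray. Each must rest on the floor of its tray, between the rims and lined up with the tray, either way round. Leave the black marker and the ink pad tin lying where they are.

Things in the scene. Friction and masses are not known exactly. Their poses are not given: they have to be found in the camera images.
- pen_red_mid (a point): Red felt marker, white barrel with a red cap and red band, lying flat with its long axis roughly left-right: 130 mm long (y axis), 14 to 20 mm wide (x axis), 17 mm high. Point: its centre, half-way up, 8.5 mm above what it lies on. It does not roll.
- pen_blue_mid (a point): Blue felt marker, white barrel with a blue cap and blue band, lying flat with its long axis roughly left-right: 130 mm long (y axis), 14 to 20 mm wide (x axis), 17 mm high. Point: its centre, half-way up, 8.5 mm above what it lies on. It does not roll.
- carton_mid (a point): Small cream carton with a blue band along its upper edge, standing: 35 (x) by 75 (y, long axis) mm, 45 mm high. Grip it across x, the 35 mm. Point: its centre, half-way up, 22.5 mm above what it stands on. z axis is up.
- stamp_mid (a point): Hand stamp standing upright: wooden base 22 (x) by 40 (y) mm, 18 mm high, with a dark brown turned round handle above it, 26 mm across at its thickest, top 74 mm above what it stands on. Grip the handle, best 45 to 55 mm above what it stands on, fingers closing along x. Point: on its upright axis, 37 mm above what it stands on. z axis is up.
- tray_red_seat (a point): The seat of the red-rimmed marker tray, a shallow tray fixed to the table, with a red marker silhouette on its grey floor. Inside 34 (x) by 142 (y, long axis) mm; floor 3 mm above the table, rims 4 mm thick, 6 mm high above the floor (top 9 mm above the table). The rims of both long sides are left open over the middle 80 mm so that fingers can pass. Point: where the centre of the marker comes to be, 11.5 mm above the table, in the middle of the tray.
- tray_blue_seat (a point): The seat of the blue-rimmed marker tray, a shallow tray fixed to the table, with a blue marker silhouette on its grey floor. Inside 34 (x) by 142 (y, long axis) mm; floor 3 mm above the table, rims 4 mm thick, 6 mm high above the floor (top 9 mm above the table). The rims of both long sides are left open over the middle 80 mm so that fingers can pass. Point: where the centre of the marker comes to be, 11.5 mm above the table, in the middle of the tray.
- tray_box_seat (a point): The seat of the white-rimmed carton tray, a shallow tray fixed to the table, with a white rectangle, the size of the carton's underside, on its grey floor. Inside 49 (x) by 89 (y, long axis) mm; floor 3 mm above the table, rims 4 mm thick, top 9 mm above the table, long sides open over the middle 50 mm. Point: where the centre of the carton comes to be, 25.5 mm above the table, in the middle of the tray.
- tray_stamp_seat (a point): The seat of the small wood-rimmed stamp tray, a shallow tray fixed to the table, with a dark rectangle, the size of the stamp's base, on its grey floor. Inside 36 (x) by 54 (y, long axis) mm; floor 3 mm above the table, rims 4 mm thick, top 9 mm above the table, long sides open over the middle 30 mm. Point: in the middle of the tray, where the stamp's own point comes to be, 40 mm above the table.
- pen_black_mid (a point): Bystander, to be left alone, off to the left: black felt marker, white barrel with a black cap and black band, lying flat with its long axis roughly left-right: 130 mm long (y axis), 14 to 20 mm wide (x axis), 17 mm high. Point: its centre, half-way up, 8.5 mm above what it lies on. It does not roll.
- ink_tin_mid (a point): Bystander, to be left alone: flat dark blue ink pad tin, closed, 56 (x) by 82 (y) mm, 15 mm high, lying loose. Point: its centre, half-way up. (Mind: an upright frame post about 40 mm thick rises just behind the far edge of the table, about 0.1 m left of straight ahead and 0.62 m out; all that is to be moved lies in front or to the right of it.)

How it is judged:
By the outcome, as a careful person would: the job done as asked, in the order asked, and still so for the second after the job is handed in, with the robot touching nothing.
It also fails if it takes over 104 s, if anything falls off the work surface, if the arm or the gripper's body presses on something with over 40 N, if the wrist force passes 120 N, or if a joint passes its speed limit or range.

ROBOT

A 6-joint arm with a two-finger parallel gripper is mounted at the origin on a cart in front of the work surface, level with it; the furniture and walls round the work are solid. World frame = base frame: x ahead of the robot, y to its left, z up, the work surface at z = 0. Lengths are in m, angles in degrees, forces in N, time in s.
With the tool pointing down it reaches from about 0.4 to 0.825 m from the base axis. Payload 7 kg.
Tool frame: the origin (TCP) lies midway between the tips of the shut fingers; the grasp point (between the pads) lies 19 mm behind it; z points along the fingers, x is the direction in which the jaws open and shut, and the axes are right-handed (so a half turn about z gives the same grasp; the last joint's range is limited). The gripper opens to 88 mm and grips with 3 to 60 N. Pads are 19 mm wide; open, the fingers measure 130 mm over their backs; the gripper's body (78 mm by 193 mm) begins 47 mm behind the grasp point.
Start: joints at [-56.603, 20.546, 0.682, 0, -70.136, -16.507], TCP at [0.196, -0.646, 0.227] pointing down, gripper open.
Joint ranges: [-176.03, 176.03], [-82.01, 121.73], [-58.28, 71.71], [-173.87, 95.51], [-174.79, -0.11], [-173.66, 173.66]. Speed limits (degrees/s): [136.94, 136.94, 172.46, 180, 180, 180].

INTERFACE

Orientations are given as [roll, pitch, yaw] about the fixed x, y, z axes, in that order (R = Rz(yaw) Ry(pitch) Rx(roll)).
In Python, from plant import ctrl, vision, nets gives the robot as it stands.
- The arm moves only by the shell command python3 -m jog 'ROWS'. ROWS is text: rows parted by semicolons, each of 7 numbers parted by spaces: the turn, a rotation vector about the tool's x, y, z in units of 0.1 rad (1.0 is 0.1 rad), then the shift along the tool's x, y, z in units of 4 cm (1.0 is 4 cm), then the opening, from -1 (shut) to 1 (fully open). In form: rx ry rz x y z jaw; .... A call has 1 to 8 rows; each row shifts and turns the commanded pose from where the row before left it, along the tool's axes as they then stand; what a row does not reach is not made up. A row lasts 1/8 s, in which the tool goes at most 62.5 mm and 10.7 degrees, less where a joint would pass 70% of its speed; a pose out of reach is approached as far as the arm can. A call with a number of a shift or a turn outside -1 to 1 is refused whole. A call with a gripper value outside its range is refused whole. The fingers move at their own pace and stop on an object; the grip force is fixed at half the most. Time passes only in rows, so rows that do not move let the fingers close. It gives the time, the measured TCP pose, the force and the opening at its end, in the units of the state.
- ctrl.get_obs(): the state, without advancing time (a new reading comes with each control period).
- vision.snapshot(name): name is "scene" or "top" or "wrist"; returns (picture, depth): 400x640x3 uint8, red, green, blue; 400x640 float32, m along the optical axis (not along the pixel's ray), 0 where there is no reading.
- vision.camera_info(name): a dict with "camera_matrix" (3x3 intrinsics, pixels), "D" ([k1, k2, p1, p2, k3] as OpenCV has them; the pictures are not rectified), "camera_from_world" (4x4, takes a point from world to camera coordinates); the wrist camera has in their place "tool_from_camera" (4x4, takes a point from camera to tool coordinates, whose origin is the TCP and whose axes are the tool frame's). Camera axes: x right, y down, z forward; pixel columns grow to the right and rows downward; lengths in m; the calibration is good to about 2 mm. A picture is of the moment at which its call begins: read the wrist's pose just before it. camera_info takes no time and is no camera call.
- ctrl.close_job(): hands the job in, once; it reports no verdict.
Trained networks look in the newest picture that a camera, given by its name, has taken for a name from the list of things; names that differ only in an ending like _2 or _b are one class to them, and where a whole thing is asked for, a point or a joint stands for the part that bears it (a point fixed in the world has none). Each returns a list of dicts, best first, with "score" (0 to 1); they miss things now and then, are a little off and sometimes report something else, mostly with a low value. They report only what shows in the picture. A call takes as long as a camera call.
- nets.boxes_of(target, camera): "location" ([x, y, z] in m, in world coordinates, good to about 4 mm: the middle of the surface that is visible of it).
The state is a dict: "clock": time; "joint_pos": joint angles; "qvel": joint speeds; "tau": joint torques, N m; "tool_pos": TCP position; "orientation": TCP orientation; "force": force on the tool from outside, world axes, zero at the start; "moment": the same for the moment, N m; "opening": finger opening in m.
Only numpy, scipy, OpenCV 4.12 (cv2) and the standard library are available. Lean on these libraries where they do the work, as an engineer would, in place of code of your own. Each camera call takes 0.05 s, during which the arm holds its last target.

## Working session

There is one attempt and no reset: what is moved stays moved. The work goes in short steps, Python scripts to look and compute and a shell command to move; the robot and the scene stay as the last step left them, time stands still between calls to the robot, and variables do not carry over. Pictures are saved under pics/ and viewed, and the job is handed in when it is done.

```bash
ls; mkdir -p pics; python3 - <<'E'
from plant import ctrl, vision, nets
import cv2, json
print(ctrl.get_obs())
for n in ("scene","top"):
    p,d=vision.snapshot(n); cv2.imwrite(f"pics/{n}0.png",p[:,:,::-1])
    print(n,vision.camera_info(n))
for t in ["pen_red_mid","pen_blue_mid","carton_mid","stamp_mid","tray_red_seat","tray_blue_seat","tray_box_seat","tray_stamp_seat","pen_black_mid","ink_tin_mid"]:
    print(t,[(round(r['score'],2),[round(float(v),3) for v in r['location']]) for r in nets.boxes_of(t,"top")[:3]])
print(vision.camera_info("wrist"), ctrl.get_obs()['clock'])
E
```

```text
pics
{'clock': 0.0, 'joint_pos': array([-5.66016805e+01,  2.05903342e+01,  6.34561547e-01, -2.01443380e-02,
       -7.01378929e+01, -1.65063299e+01]), 'qvel': array([-0.0280199 ,  0.05035871,  0.06436646, -0.00969351,  0.02110561,
        0.02346371]), 'tau': array([ 1.61805350e-03, -5.82719851e+01,  2.93057960e+01,  6.99688330e+00,
        6.78254830e-03, -1.68765077e-04]), 'tool_pos': array([ 0.19595514, -0.64541164,  0.22564104]), 'orientation': array([-1.79991542e+02, -9.51862932e-02,  1.06885123e+02]), 'force': array([ 0.40554004,  0.37916497, -0.65903474]), 'moment': array([-0.00745784,  0.00786806, -0.01288425]), 'opening': 0.08743212338357481}
scene {'camera_matrix': array([[393.38855365,   0.        , 316.30814582],
       [  0.        , 393.38855365, 199.93261772],
       [  0.        ,   0.        ,   1.        ]]), 'D': array([-0.046437,  0.      ,  0.      ,  0.      ,  0.      ]), 'camera_from_world': array([[ 0.68346446, -0.7299649 ,  0.00525109, -0.34042664],
       [-0.44509941, -0.42242552, -0.7895842 ,  0.24823284],
       [ 0.57858694,  0.53731548, -0.61361977,  1
[... 1129 characters left out ...]
0.02])]
ink_tin_mid [(0.72, [0.438, 0.21, 0.016]), (0.43, [0.457, -0.421, 0.004])]
{'camera_matrix': array([[316.4185469 ,   0.        , 322.09312263],
       [  0.        , 316.4185469 , 203.80398199],
       [  0.        ,   0.        ,   1.        ]]), 'D': array([-0.00316558,  0.        ,  0.        ,  0.        ,  0.        ]), 'tool_from_camera': array([[ 9.99999821e-01, -1.26812964e-04, -5.85519536e-04,
         7.81969005e-06],
       [ 2.73530672e-04,  9.66170583e-01,  2.57903723e-01,
        -6.95571933e-02],
       [ 5.33006216e-04, -2.57903837e-01,  9.66170444e-01,
        -1.58418863e-01],
       [ 0.00000000e+00,  0.00000000e+00,  0.00000000e+00,
         1.00000000e+00]])} 0.6
```

View pics/top0.png

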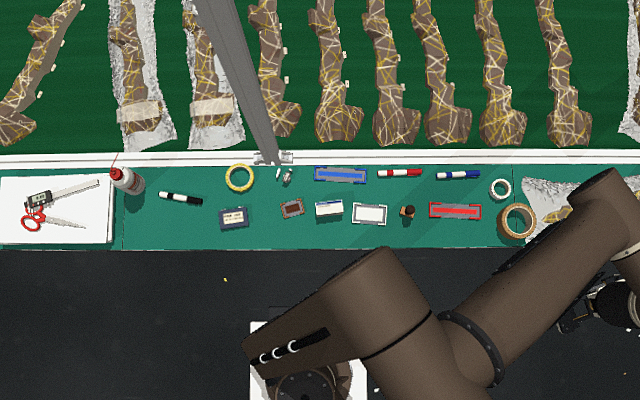

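View pics/scene0.png

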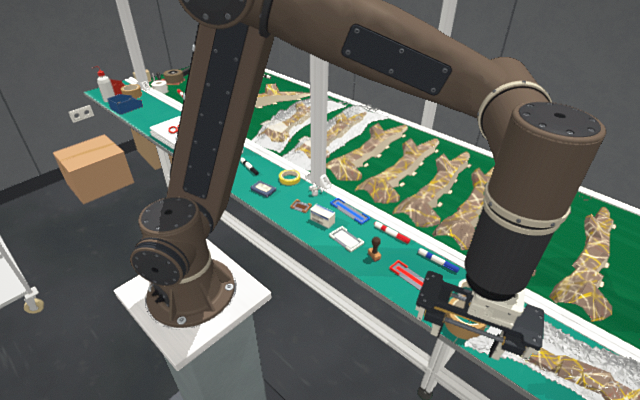

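The pictures match the nets: the red pen is at (400,173), the blue pen at (458,174), the blue tray at (340,174) and the red tray at (455,211). The box tray is at (369,214), the carton at (329,210), the stamp at (408,212) and the stamp tray at (292,209). I'll turn to yaw 180 (jaws along world x) first.

```bash
python3 -m jog '0 0 -1 0 0 0 1;0 0 -1 0 0 0 1;0 0 -1 0 0 0 1;0 0 -1 0 0 0 1;0 0 -1 0 0 0 1;0 0 -1 0 0 0 1;0 0 -1 0 0 0 1;0 0 -1 0 0 0 1'; python3 -m jog '0 0 -1 0 0 0 1;0 0 -1 0 0 0 1;0 0 -1 0 0 0 1;0 0 -1 0 0 0 1;0 0 -0.76 0 0 0 1'
cat > h.py <<'E'
import numpy as np, cv2
from plant import ctrl, vision, nets
from scipy.spatial.transform import Rotation as Rn
def top_world(d,uv,name="top"):
    c=vision.camera_info(name); K=c["camera_matrix"]
    uv=np.asarray(uv,float).reshape(-1,1,2)
    n=cv2.undistortPoints(uv,K,c["D"]).reshape(-1,2)
    z=np.array([d[int(round(v)),int(round(u))] for u,v in uv.reshape(-1,2)])
    P=np.c_[n*z[:,None],z]
    T=np.linalg.inv(c["camera_from_world"])
    return P@T[:3,:3].T+T[:3,3]
def cloud(p,d,o=None,name="wrist"):
    c=vision.camera_info(name); K=c["camera_matrix"]
    v,u=np.mgrid[:400,:640]
    n=cv2.undistortPoints(np.stack([u,v],-1).reshape(-1,1,2).astype(float),K,c["D"]).reshape(-1,2)
    z=d.reshape(-1); P=np.c_[n*z[:,None],z]
    if name=="wrist":
        t=c["tool_from_camera"]; P=P@t[:3,:3].T+t[:3,3]
        R=Rn.from_euler("xyz",o["orientation"],degrees=True).as_matrix()
        P=P@R.T+o["tool_pos"]
    else:
        T=np.linalg.inv(c["camera_from_world"]); P=P@T[:3,:3].T+T[:3,3]
    P[z<=0]=np.nan
    return P.reshape(400,640,3)
def to(x,y,z,cmd=None):
    o=ctrl.get_obs(); p=o["tool_pos"]; R=Rn.from_euler("xyz",o["orientation"],degrees=True).as_matrix()
    print("units tool", np.round(R.T@(np.array([x,y,z])-p)/.04,2), "yaw",o["orientation"])
E
python3 - <<'E'
from h import *
p,d=vision.snapshot("top"); P=cloud(p,d,None,"top")
for y0 in(-.4,-.25,-.1,0.05,.1):
  for x0 in np.arange(.5,.70,.02):
    m=(abs(P[...,0]-x0)<.006)&(abs(P[...,1]-y0)<.01)
    if m.any(): print(y0,round(x0,2),np.round(np.nanmax(P[m][:,2]),3),end=' | ')
  print()
print(ctrl.get_obs()['tool_pos'],ctrl.get_obs()['orientation'])
E
```

```text
clock: 1.6
tool_pos: [0.1961, -0.6459, 0.2266]
orientation: [-180.0, 0.0, 152.9]
force: [0.7, 0.0, -0.5]
opening: 0.0875
clock: 2.22
tool_pos: [0.1961, -0.6459, 0.2266]
orientation: [-180.0, 0.0, -179.8]
force: [-0.0, 0.1, 0.5]
opening: 0.0875
-0.4 0.5 0.007 | -0.4 0.52 0.009 | -0.4 0.54 0.006 | -0.4 0.56 0.023 | -0.4 0.58 0.009 | -0.4 0.6 0.011 | -0.4 0.62 0.012 | -0.4 0.64 0.037 | -0.4 0.66 0.052 | -0.4 0.68 0.062 | 
-0.25 0.5 0.011 | -0.25 0.52 0.006 | -0.25 0.54 0.007 | -0.25 0.56 0.023 | -0.25 0.58 0.009 | -0.25 0.6 0.012 | -0.25 0.62 0.011 | -0.25 0.64 0.043 | -0.25 0.66 0.054 | -0.25 0.68 0.066 | 
-0.1 0.5 0.007 | -0.1 0.52 0.009 | -0.1 0.54 0.011 | -0.1 0.56 0.008 | -0.1 0.58 0.011 | -0.1 0.6 0.01 | -0.1 0.62 0.012 | -0.1 0.64 0.008 | -0.1 0.66 0.047 | -0.1 0.68 0.061 | 
0.05 0.5 0.006 | 0.05 0.52 0.006 | 0.05 0.54 0.034 | 0.05 0.56 0.031 | 0.05 0.58 0.023 | 0.05 0.6 0.03 | 0.05 0.62 0.028 | 0.05 0.64 -0.001 | 0.05 0.66 -0.015 | 0.05 0.68 0.021 | 
0.1 0.5 0.008 | 0.1 0.52 0.01 | 0.1 0.54 0.007 | 0.1 0.56 0.006 | 0.1 0.58 0.006 | 0.1 0.6 0.874 | 0.1 0.68 0.051 | 
[ 0.19608596 -0.64585483  0.22656832] [-1.79998956e+02  2.54197581e-03 -1.79648604e+02]
```

```bash
python3 -m jog '0 0 0 -0.76 0.99 0 1;0 0 0 -0.76 0.99 0 1;0 0 0 -0.76 0.99 0 1;0 0 0 -0.76 0.99 0 1;0 0 0 -0.76 0.99 0 1;0 0 0 -0.76 0.99 0 1;0 0 0 -0.76 0.99 0 1;0 0 0 -0.76 0.99 0 1';python3 -m jog '0 0 0 -0.76 0.99 0 1;0 0 -0.06 -0.76 0.99 0 1;0 0 0 0 0 0 1;0 0 0 0 0 0 1'
python3 - <<'E'
from h import *
o=ctrl.get_obs();p,d=vision.snapshot("wrist"); cv2.imwrite("pics/w1.png",p[:,:,::-1]); np.savez("w1.npz",p=p,d=d,P=cloud(p,d,o))
print(o['tool_pos'],o['orientation'])
for t in ["pen_red_mid","pen_blue_mid","carton_mid","stamp_mid","tray_red_seat","tray_blue_seat","tray_box_seat","tray_stamp_seat"]:
    print(t,[(round(r['score'],2),[round(float(v),3) for v in r['location']]) for r in nets.boxes_of(t,"wrist")[:3]])
E
```

```text
clock: 3.28
tool_pos: [0.4402, -0.3277, 0.2269]
orientation: [-180.0, 0.0, 179.9]
force: [0.6, -0.6, -0.3]
opening: 0.0877
clock: 3.78
tool_pos: [0.4999, -0.2498, 0.2265]
orientation: [-180.0, -0.0, -179.7]
force: [0.2, -0.9, 0.2]
opening: 0.0874
[ 0.49993555 -0.24977628  0.22653994] [-1.79998299e+02 -1.70911937e-02 -1.79655487e+02]
pen_red_mid [(0.93, [0.565, -0.273, 0.017])]
pen_blue_mid [(0.75, [0.553, -0.41, 0.019])]
carton_mid [(0.89, [0.466, -0.099, 0.039]), (0.73, [0.447, -0.186, 0.004])]
stamp_mid [(0.75, [0.454, -0.288, 0.067])]
tray_red_seat [(0.94, [0.451, -0.398, 0.001]), (0.74, [0.446, -0.186, 0.003])]
tray_blue_seat [(0.7, [0.563, -0.086, 0.003])]
tray_box_seat [(0.79, [0.447, -0.186, 0.003])]
tray_stamp_seat []
```

View pics/w1.png

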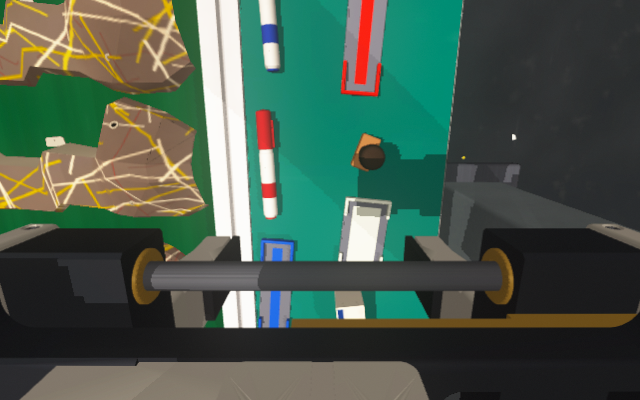

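Wrist view: the red pen is at (267,165), the end of the blue pen at (270,40), the red tray end at (360,70) and the stamp at (368,155), with its base turned. The white tray is at (365,230). I'll move right so the red and blue pens and the red tray are whole in view.

```bash
python3 -m jog '0 0 0.06 0 -1 0 1;0 0 0 0 -1 0 1;0 0 0 0 -0.5 0 1;0 0 0 0 0 0 1;0 0 0 0 0 0 1'
cat >> h.py <<'E'
def ortho(p,P,x0,x1,y0,y1,res=.001):
    """z=0-plane-ish scatter: image with rows = -x (far on top), cols=-y ; returns img, heightmap"""
    H=int((x1-x0)/res);W=int((y1-y0)/res)
    im=np.zeros((H,W,3),np.uint8);h=np.full((H,W),np.nan)
    Q=P.reshape(-1,3);C=p.reshape(-1,3)
    ok=~np.isnan(Q[:,0]); Q=Q[ok];C=C[ok]
    r=((x1-Q[:,0])/res).astype(int);c=((y1-Q[:,1])/res).astype(int)
    k=(r>=0)&(r<H)&(c>=0)&(c<W)
    im[r[k],c[k]]=C[k];h[r[k],c[k]]=Q[k,2]
    return im,h
def rect(pts):
    (c,s,a)=cv2.minAreaRect((pts[:,:2]*1000).astype(np.float32))
    b=cv2.boxPoints((c,s,a)); e=b[1]-b[0],b[2]-b[1]
    l=max(e,key=np.linalg.norm); ang=np.degrees(np.arctan2(-l[0],l[1])) # tilt of long axis from +y, ccw
    if ang>90: ang-=180
    if ang<=-90: ang+=180
    return np.round(c,1),np.round(sorted(s),1),round(float(ang),1)
def look(tag):
    o=ctrl.get_obs();p,d=vision.snapshot("wrist"); cv2.imwrite(f"pics/{tag}.png",p[:,:,::-1])
    P=cloud(p,d,o); np.savez(f"{tag}.npz",p=p,P=P); return o,p,P
def comp(mask,P,mn=60):
    n,l,s,c=cv2.connectedComponentsWithStats(mask.astype(np.uint8),connectivity=8)
    for i in range(1,n):
        if s[i,4]>=mn:
            q=P[l==i]; yield np.round(c[i]),s[i,4],rect(q),np.round(np.nanmedian(q[:,2]),4),np.round(np.nanpercentile(q[:,2],[2,98]),3)
def report(p,P,cut=235,zbase=0.0):
    x,y,z=P[...,0],P[...,1],P[...,2]
    hsv=cv2.cvtColor(p,cv2.COLOR_RGB2HSV).astype(int); h,s,v=hsv[...,0],hsv[...,1],hsv[...,2]
    reg=(x>.37)&(x<.605)&~np.isnan(z); reg[cut:]=False
    for n,m in dict(high=(z>zbase+.010),red=((h<8)|(h>172))&(s>140)&(v>80),blue=(h>105)&(h<130)&(s>120)&(v>60),grey=(s<50)&(v>60)&(z<zbase+.012), bright=(s<60)&(v>190)).items():
        print(n)
        for r in comp(reg&m,P): print("  px",r[0],"n",r[1],"c",r[2][0],"size",r[2][1],"tilt",r[2][2],"z",r[3],r[4])
E
python3 - <<'E'
from h import *
o,p,P=look("w2"); print(o['tool_pos'],o['orientation']); report(p,P)
E
```

```text
clock: 4.85
tool_pos: [0.5002, -0.3494, 0.2264]
orientation: [180.0, -0.0, 180.0]
force: [-0.1, 1.2, 0.1]
opening: 0.0873
[ 0.50019525 -0.34939284  0.22642744] [ 1.79980785e+02 -1.14619285e-02  1.79986969e+02]
high
  px [309.   7.] n 511 c [ 512.8 -531.4] size [14.1 48.9] tilt -88.9 z 0.0233 [0.011 0.026]
  px [270.  99.] n 1836 c [ 557.4 -435.1] size [ 19.4 127.3] tilt 3.3 z 0.0163 [0.011 0.019]
  px [269. 215.] n 578 c [ 565.4 -305.4] size [19.1 50.4] tilt 1.3 z 0.0162 [0.011 0.019]
  px [365. 226.] n 348 c [ 447.  -289.9] size [22.  26.6] tilt -20.6 z 0.0181 [0.011 0.035]
  px [ 80. 230.] n 1205 c [ 567.6 -387.9] size [ 2.9 41.6] tilt 88.2 z 0.3001 [0.295 0.304]
  px [564. 230.] n 1205 c [ 432.3 -387.8] size [ 2.7 41.9] tilt -88.7 z 0.3001 [0.295 0.304]
red
  px [368.  58.] n 424 c [ 449.4 -479.1] size [34.7 42.9] tilt 86.0 z 0.0087 [0.001 0.01 ]
  px [362. 114.] n 1257 c [ 453.7 -421.4] size [ 13.2 126. ] tilt -3.9 z 0.0035 [0.002 0.005]
  px [357. 170.] n 319 c [ 457.5 -363.5] size [36.2 41.8] tilt 86.6 z 0.0086 [0.    0.011]
  px [268. 213.] n 509 c [ 565.7 -307.9] size [20.7 4
[... 186 characters left out ...]
8.8] tilt -85.6 z 0.0165 [0.011 0.019]
grey
  px [238. 113.] n 3098 c [ 597.9 -409.7] size [ 14.2 266.9] tilt 0.0 z 0.0034 [-0.002  0.005]
  px [310.  12.] n 104 c [ 512.1 -532.1] size [15.  50.6] tilt -86.8 z 0.0078 [0.004 0.012]
  px [362. 113.] n 2589 c [ 453.6 -421.7] size [ 41.5 141.5] tilt -3.7 z 0.0031 [0.002 0.005]
bright
  px [237. 113.] n 2841 c [ 597.9 -409.3] size [ 14.1 266.1] tilt 0.0 z 0.0035 [0.002 0.005]
  px [308.   5.] n 337 c [ 513.5 -533.7] size [17.5 43.6] tilt -85.8 z 0.0239 [0.    0.026]
  px [269. 104.] n 493 c [ 560.8 -435.4] size [17.8 39.7] tilt 4.2 z 0.0165 [-0.     0.019]
  px [273. 149.] n 270 c [ 557.7 -385.2] size [17.6 24.4] tilt 3.2 z 0.0165 [-0.     0.018]
```

View pics/w2.png

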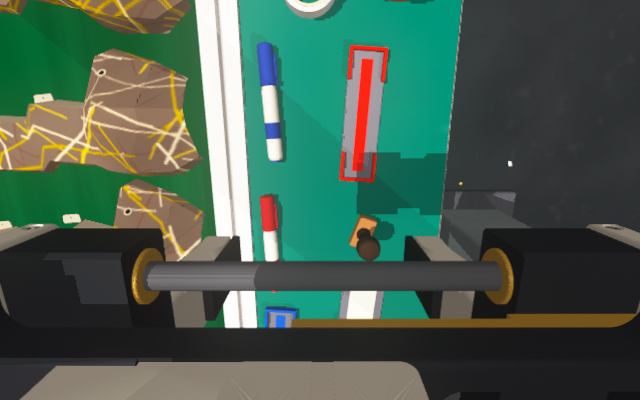

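```bash
python3 - <<'E'
from h import *
f=np.load("w1.npz"); report(f["p"],f["P"],cut=236)
E
```

```text
high
  px [270.  34.] n 1102 c [ 556.6 -405.2] size [17.1 67.9] tilt 3.3 z 0.0164 [0.011 0.019]
  px [267. 162.] n 1587 c [ 563.9 -266.1] size [ 19.5 128.6] tilt 2.3 z 0.0163 [0.011 0.019]
  px [369. 153.] n 893 c [ 449.8 -283.4] size [25. 40.] tilt -20.8 z 0.0684 [0.015 0.074]
  px [ 80. 231.] n 1371 c [ 567.4 -288. ] size [ 3.  41.8] tilt 88.1 z 0.3007 [0.295 0.305]
  px [564. 231.] n 1361 c [ 432.4 -288. ] size [ 3.6 41.6] tilt -88.8 z 0.3007 [0.295 0.305]
red
  px [364.  41.] n 1001 c [ 454.9 -400.9] size [13.3 84.3] tilt -3.8 z 0.0036 [0.002 0.005]
  px [360.  82.] n 385 c [ 457.3 -364.3] size [34.7 42. ] tilt 86.0 z 0.0087 [0.    0.011]
  px [265. 130.] n 601 c [ 565.7 -307.9] size [18.7 42.4] tilt 1.8 z 0.0164 [0.011 0.019]
  px [269. 190.] n 185 c [ 564.1 -237.2] size [16.  16.4] tilt 5.5 z 0.0167 [0.012 0.019]
blue
  px [269.  33.] n 267 c [ 557.8 -407.3] size [18.  18.4] tilt -86.3 z 0.0165 [0.012 0.019]
grey
  px [238. 113.] n 3108 c [ 597.9 -308.5] size [ 14.3 268.9] tilt -0.0 z 0.0034 [-0.001  0.005]
  px [364.  42.] n 2039 c [ 454.8 -398.1] size [42.  93.5] tilt -3.7 z 0.0033 [0.001 0.005]
  px [365. 217.] n 1693 c [ 444.4 -199.6] size [52.1 56.6] tilt 84.9 z 0.0035 [0.002 0.01 ]
bright
  px [238. 115.] n 2837 c [ 574.4 -308.7] size [ 61.2 267.3] tilt 0.0 z 0.0035 [0.002 0.005]
  px [266.  12.] n 328 c [ 559.8 -427.1] size [16.5 23.8] tilt 3.4 z 0.0169 [0.012 0.019]
  px [270.  55.] n 321 c [ 557.3 -385.2] size [16.4 25. ] tilt 4.3 z 0.0166 [0.012 0.019]
  px [266. 166.] n 429 c [ 567.  -265.3] size [18.3 39.1] tilt 1.8 z 0.0166 [0.    0.019]
  px [269. 207.] n 237 c [ 565.2 -214.3] size [18.2 28. ] tilt 1.4 z 0.0164 [0.    0.019]
  px [347. 204.] n 75 c [ 465.9 -214.8] size [11.1 24.6] tilt -5.8 z 0.0087 [0.002 0.01 ]
  px [363. 224.] n 615 c [ 445.  -194.1] size [36.3 39.3] tilt -5.2 z 0.0035 [0.002 0.005]
```

The red pen's centre is (0.564, −0.266), tilt about +2°. The red tray is at (0.4536, −0.4216), tilt about −3.9°. The numbers fit the given sizes. I'll go above the red pen and narrow the jaws.

```bash
python3 -m jog '0 0 -0.35 -0.8 1 0.5 -0.23;0 0 0 -0.8 1 1 -0.23;0 0 0 0 0 1 -0.23;0 0 0 0 0 1 -0.23;0 0 0 0 0 0 -0.23;0 0 0 0 0 0 -0.23'; python3 - <<'E'
from h import *
to(.5643,-.266,.006)
E
```

```text
clock: 5.65
tool_pos: [0.5628, -0.2703, 0.0899]
orientation: [-179.9, 0.1, -177.9]
force: [-0.4, 0.9, 0.5]
opening: 0.036
units tool [-0.04  0.11  2.1 ] yaw [-1.79947037e+02  9.82893950e-02 -1.77935908e+02]
```

```bash
python3 -m jog '0 0 0 -0.03 0.1 0.6 -0.23;0 0 0 0 0 0.6 -0.23;0 0 0 0 0 0.4 -0.23;0 0 0 0 0 0.4 -0.23;0 0 0 0 0 0 -0.23;0 0 0 0 0 0 -0.23'; python3 - <<'E'
from h import *
to(.5643,-.266,.006)
E
```

```text
clock: 6.4
tool_pos: [0.5633, -0.2665, 0.0087]
orientation: [-180.0, 0.0, -178.0]
force: [-0.5, 0.6, -0.1]
opening: 0.0337
units tool [-0.03  0.01  0.07] yaw [-1.79979338e+02  4.15638953e-02 -1.77983479e+02]
```

```bash
python3 -m jog '0 0 0 0 0 0.08 -0.23;0 0 0 0 0 0 -1;0 0 0 0 0 0 -1;0 0 0 0 0 0 -1;0 0 0 0 0 0 -1;0 0 0 0 0 0 -1'; python3 -m jog '0 0 0 0 0 -0.3 -1;0 0 0 0 0 -0.6 -1;0 0 0 0 0 -1 -1;0 0 0 0 0 -0.6 -1;0 0 0 0 0 0 -1;0 0 0 0 0 0 -1'; python3 - <<'E'
from h import *
o,p,P=look("w3")
to(.4536,-.4216,.1)
E
```

```text
clock: 7.15
tool_pos: [0.5629, -0.2663, 0.0051]
orientation: [-180.0, 0.0, -178.0]
force: [0.8, 0.1, 2.4]
opening: 0.0139
clock: 7.9
tool_pos: [0.5624, -0.2662, 0.1048]
orientation: [180.0, -0.0, -178.0]
force: [0.1, -0.9, 0.3]
opening: 0.014
units tool [ 2.85 -3.79  0.11] yaw [ 1.79971272e+02 -6.65377066e-02 -1.78009102e+02]
```

View pics/w3.png

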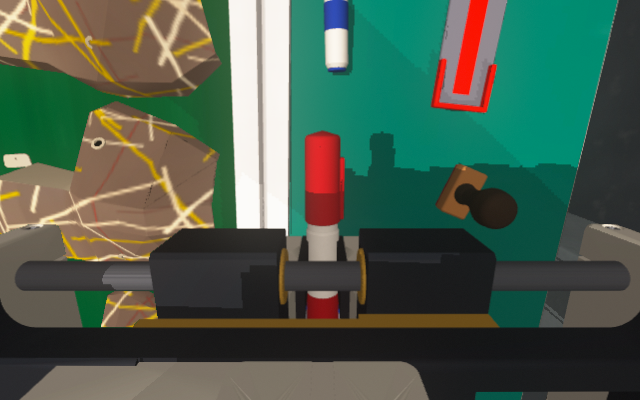

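```bash
python3 -m jog '0 0 0.5 0 0 0 -1;0 0 0.53 0 0 0 -1;0 0 0 0.49 -0.81 0 -1;0 0 0 0.49 -0.81 0 -1;0 0 0 0.49 -0.81 0 -1;0 0 0 0.49 -0.81 0 -1;0 0 0 0.49 -0.81 0 -1;0 0 0 0 0 0 -1'; python3 -m jog '0 0 0 0 0 0.5 -1;0 0 0 0 0 0.7 -1;0 0 0 0 0 0 -1;0 0 0 0 0 0 -1'; python3 - <<'E'
from h import *
o,p,P=look("w4"); report(p,P)
to(.4536,-.4216,.009)
E
```

```text
clock: 8.95
tool_pos: [0.4518, -0.4226, 0.1035]
orientation: [179.9, -0.1, 175.9]
force: [0.0, 0.3, -1.3]
opening: 0.0141
clock: 9.45
tool_pos: [0.4545, -0.4212, 0.0573]
orientation: [-180.0, -0.0, 176.1]
force: [0.0, -0.5, -0.3]
opening: 0.0138
high
  px [202.  34.] n 3330 c [ 513.7 -543. ] size [35.6 60.2] tilt 85.8 z 0.0235 [0.011 0.025]
  px [364.  11.] n 2268 c [ 422.4 -547.3] size [13.3 66.5] tilt 84.3 z 0.0312 [0.011 0.048]
  px [170. 184.] n 4062 c [ 525.7 -474.1] size [ 74.6 109.2] tilt -69.0 z 0.0168 [0.011 0.134]
  px [324. 183.] n 3822 c [ 450.3 -459.7] size [19.6 51.7] tilt -4.8 z 0.0685 [0.062 0.071]
  px [ 36. 230.] n 505 c [ 535.5 -465. ] size [4.2 9.9] tilt 76.4 z 0.1292 [0.124 0.136]
  px [598. 230.] n 264 c [ 371.4 -453.1] size [2.7 5.1] tilt -0.6 z 0.1283 [0.124 0.134]
  px [413. 231.] n 751 c [ 425.6 -457.8] size [ 2.9 30.5] tilt 88.4 z 0.1313 [0.128 0.134]
red
  px [323. 129.] n 1084 c [ 450.4 -478.7] size [35.5 42.7] tilt 86.9 z 0.0089 [0.003 0.01 ]
  px [323. 178.] n 3490 c [ 451.4 -453.2] size [21.2 64.7] tilt -7.7 z 0.0686 [0.062 0.071]
blue
  px [151. 153.] n 2118 c [ 563.5 -477.3] size [27.1 44.1] tilt 3.4 z 0.0163 [0.01  0.019]
grey
  px [ 93. 113.] n 6307 c [ 597.6 -494.9] size [ 15.2 151.3] tilt -0.2 z 0.0034 [-0.001  0.005]
  px [241.  47.] n 412 c [ 499.5 -538.1] size [15.7 50.9] tilt -49.1 z 0.0067 [0.001 0.012]
  px [321. 172.] n 2600 c [ 451.9 -451.6] size [41.9 80.8] tilt -3.8 z 0.0032 [0.002 0.004]
  px [177. 206.] n 181 c [ 550.9 -440.5] size [ 2.6 30.6] tilt 4.3 z 0.0102 [0.007 0.012]
bright
  px [ 90. 113.] n 5143 c [ 597.8 -495.3] size [ 14.4 149.2] tilt 0.0 z 0.0036 [0.002 0.005]
  px [199.  37.] n 1515 c [ 514.4 -541.4] size [31.8 58.7] tilt 86.3 z 0.0237 [0.022 0.025]
  px [163. 211.] n 958 c [ 562.9 -438.9] size [23.2 32.3] tilt 3.5 z 0.0166 [0.013 0.019]
units tool [ 0.03 -0.01  1.22] yaw [-1.79964644e+02  4.12172353e-02  1.76141944e+02]
```

View pics/w4.png

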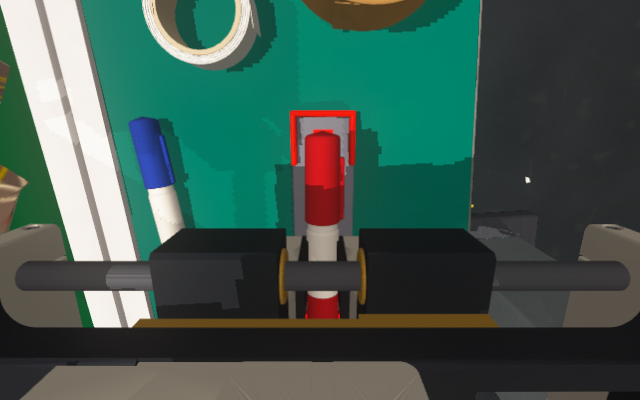

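```bash
python3 -m jog '0 0 0 0 0 0.6 -1;0 0 0 0 0 0.4 -1;0 0 0 0 0 0.2 -1;0 0 0 0 0 0 -1;0 0 0 0 0 0 -1'; python3 - <<'E'
from h import *
to(.4536,-.4216,.0085)
E
```

```text
clock: 10.12
tool_pos: [0.4543, -0.4214, 0.0094]
orientation: [-180.0, 0.0, 176.1]
force: [0.1, -0.7, -0.8]
opening: 0.0142
units tool [ 0.02 -0.01  0.02] yaw [-1.79982721e+02  3.05662185e-02  1.76108829e+02]
```

```bash
python3 -m jog '0 0 0 0 0 0.02 -1;0 0 0 0 0 0 -1;0 0 0 0 0 0 -0.25;0 0 0 0 0 0 -0.25;0 0 0 0 0 0 -0.25;0 0 0 0 0 0 -0.25'; python3 -m jog '0 0 0 0 0 -0.4 -0.25;0 0 0 0 0 -0.8 -0.25;0 0 0 0 0 -1 -0.25;0 0 -0.6 0 0 -1 -0.25;0 0 -0.65 0 0 -1 -0.25;0 0 0 0 0 0 -0.25;0 0 0 0 0 0 -0.25'; python3 - <<'E'
from h import *
o,p,P=look("w5"); report(p,P)
to(.5578,-.435,.006)
E
```

```text
clock: 10.88
tool_pos: [0.454, -0.4213, 0.0081]
orientation: [-180.0, -0.0, 176.1]
force: [-0.5, 0.3, -0.1]
opening: 0.033
clock: 11.75
tool_pos: [0.4539, -0.4211, 0.1768]
orientation: [-180.0, 0.1, -176.8]
force: [-1.2, 0.8, -0.6]
opening: 0.0326
high
  px [374.  35.] n 3564 c [ 415.6 -567.5] size [52.2 96.1] tilt -80.3 z 0.0474 [0.013 0.049]
  px [264.  41.] n 2030 c [ 513.2 -554.2] size [57.1 57.9] tilt -76.7 z 0.0236 [0.011 0.025]
  px [215. 181.] n 2875 c [ 545.6 -430.2] size [102.  114.1] tilt -26.4 z 0.0172 [0.011 0.253]
  px [324. 178.] n 1867 c [ 452.1 -427.8] size [ 19.5 115.8] tilt -4.1 z 0.0193 [0.013 0.022]
  px [ 36. 230.] n 501 c [ 539.4 -454.5] size [4.6 9.2] tilt 81.0 z 0.2489 [0.244 0.255]
  px [605. 230.] n 408 c [ 373.5 -463.3] size [4.4 7.4] tilt -79.7 z 0.2486 [0.244 0.254]
  px [445. 231.] n 756 c [ 420.5 -461.9] size [ 2.6 30.3] tilt -83.5 z 0.2508 [0.248 0.254]
red
  px [330. 126.] n 436 c [ 450.2 -478.8] size [35.1 42.4] tilt 86.5 z 0.0088 [0.   0.01]
  px [328. 149.] n 810 c [ 449.7 -462.5] size [19.2 44.5] tilt -4.6 z 0.0194 [0.013 0.022]
  px [319. 216.] 
[... 580 characters left out ...]
 [ 597.8 -478.8] size [ 14.3 224.1] tilt 0.0 z 0.0036 [0.002 0.006]
  px [375.  29.] n 409 c [ 416.9 -568.9] size [33.3 77.5] tilt -86.7 z 0.0482 [0.047 0.05 ]
  px [264.  42.] n 1620 c [ 517.4 -557.1] size [61.9 65.9] tilt 26.1 z 0.0237 [-0.     0.026]
  px [220. 169.] n 540 c [ 561.6 -434.5] size [19.5 41.4] tilt 2.8 z 0.0166 [0.    0.019]
  px [322. 190.] n 559 c [ 454.3 -421.1] size [15.6 39.2] tilt -3.9 z 0.0194 [0.014 0.021]
  px [224. 216.] n 279 c [ 558.2 -384.1] size [19.5 26.9] tilt 3.6 z 0.0168 [0.    0.019]
  px [316. 230.] n 142 c [ 457.3 -376.2] size [14.1 15.3] tilt 85.3 z 0.0195 [0.014 0.022]
units tool [-2.58 -0.5   4.25] yaw [ 1.79971581e+02 -2.00996298e-02 -1.76763697e+02]
```

View pics/w5.png

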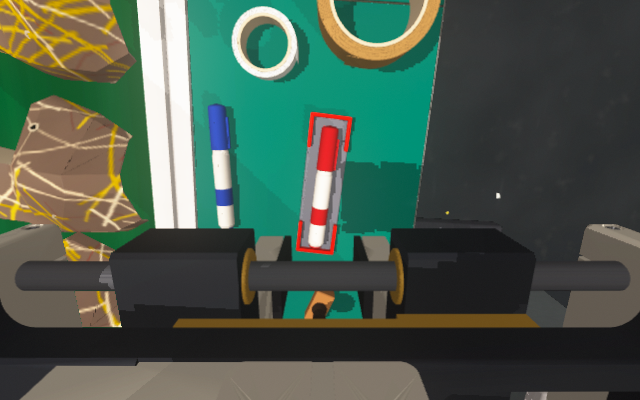

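The red pen is seated at (324,180), on the floor and aligned. Next is the blue pen.

```bash
python3 -m jog '0 0 0 -0.86 -0.17 0 -0.23;0 0 0 -0.86 -0.17 0.3 -0.23;0 0 0 -0.86 -0.16 0.7 -0.23;0 0 0 0 0 1 -0.23;0 0 0 0 0 1 -0.23;0 0 0 0 0 0.7 -0.23;0 0 0 0 0 0.4 -0.23;0 0 0 0 0 0 -0.23'; python3 - <<'E'
from h import *
to(.5580,-.435,.006)
E
```

```text
clock: 12.8
tool_pos: [0.5572, -0.4349, 0.0104]
orientation: [179.9, -0.2, -176.7]
force: [0.8, 0.2, 0.9]
opening: 0.0341
units tool [-0.02 -0.    0.11] yaw [ 1.79918104e+02 -1.65137758e-01 -1.76744352e+02]
```

```bash
python3 -m jog '0 0 0 -0.02 0 0.1 -0.23;0 0 0 0 0 0 -0.23;0 0 0 0 0 0 -1;0 0 0 0 0 0 -1;0 0 0 0 0 0 -1;0 0 0 0 0 0 -1;0 0 0 0 0 0 -1'; python3 -m jog '0 0 0 0 0 -0.3 -1;0 0 0 0 0 -0.6 -1;0 0 0 0 0 -1 -1;0 0 0 0 0 -1 -1;0 0 0 0 0 -0.6 -1;0 0 0 0 0 0 -1;0 0 0 0 0 0 -1'; python3 - <<'E'
from h import *
f=np.load("w1.npz")
to(.563,-.09,.13)
E
```

```text
clock: 13.68
tool_pos: [0.5591, -0.4354, 0.0085]
orientation: [-180.0, 0.0, -176.7]
force: [-0.9, 0.9, 5.3]
opening: 0.0138
clock: 14.55
tool_pos: [0.5586, -0.435, 0.1477]
orientation: [180.0, -0.0, -176.7]
force: [-0.3, -0.3, -1.1]
opening: 0.0141
units tool [-0.6   8.6   0.45] yaw [ 1.79961551e+02 -2.41459330e-02 -1.76749792e+02]
```

```bash
python3 -m jog '0 0 0 0.04 0.5 -0.26 -1;0 0 0 0.04 1 -0.26 -1;0 0 0 0.04 1 -0.26 -1;0 0 0 0.04 1 -0.26 -1;0 0 0 0.04 1 -0.26 -1;0 0 0 0.04 1 0 -1;0 0 0 0.04 1 0 -1;0 0 0 0.04 1 0 -1';python3 -m jog '0 0 0 0.04 1 0 -1;0 0 0 0.04 0.8 0 -1;0 0 0 0 0.36 0 -1;0 0 0 0 0 0 -1;0 0 0 0 0 0 -1'; python3 - <<'E'
from h import *
o,p,P=look("w6"); report(p,P); print(o['tool_pos'])
E
```

```text
clock: 15.55
tool_pos: [0.5282, -0.1347, 0.1998]
orientation: [180.0, -0.0, -176.7]
force: [0.3, -0.4, -0.1]
opening: 0.0144
clock: 16.18
tool_pos: [0.5209, -0.0509, 0.2]
orientation: [-180.0, -0.0, -176.7]
force: [0.2, 0.1, -0.5]
opening: 0.0142
high
  px [324. 182.] n 3709 c [521.4 -89. ] size [19.1 53.5] tilt 3.0 z 0.2078 [0.202 0.21 ]
  px [380. 179.] n 2893 c [460.9 -62.6] size [35.4 75.5] tilt 6.8 z 0.0452 [0.017 0.047]
  px [ 45. 230.] n 296 c [603.3 -83.9] size [2.9 4.4] tilt 9.7 z 0.2712 [0.267 0.277]
  px [608. 230.] n 502 c [439.5 -94.3] size [4.  9.8] tilt -65.4 z 0.2719 [0.267 0.278]
  px [232. 231.] n 755 c [548.4 -88.2] size [ 2.6 30.3] tilt -89.8 z 0.274 [0.271 0.277]
  px [412. 231.] n 747 c [497.  -91.1] size [ 2.9 30.2] tilt -82.5 z 0.274 [0.271 0.277]
red
blue
  px [293.  80.] n 399 c [ 558.2 -152.7] size [34.4 42.8] tilt 85.6 z 0.0089 [0.003 0.011]
  px [287. 137.] n 1368 c [562.1 -95.2] size [ 13.1 126.1] tilt -4.2 z 0.0036 [0.002 0.005]
  px [323. 177.] n 3196 c [527.3 -92.9] size [29.6 44.5] tilt 2.5 z 0.208 [0.202 0.21 ]
  px [369. 173.] n 255 c [473.9 -65. ]
[... 222 characters left out ...]
[-0.001  0.005]
  px [400.  65.] n 5576 c [ 445.4 -177.8] size [59.1 99.9] tilt -5.6 z 0.0036 [0.001 0.01 ]
  px [287. 136.] n 2888 c [562.2 -95.4] size [ 42.1 142. ] tilt -4.3 z 0.0032 [0.002 0.005]
bright
  px [254. 110.] n 2908 c [ 598.1 -111.8] size [ 13.9 239.5] tilt -0.1 z 0.0034 [0.002 0.005]
  px [408.  22.] n 380 c [ 443.  -214.6] size [25.9 56.7] tilt 84.3 z 0.0092 [0.    0.011]
  px [400.  67.] n 2708 c [ 446.7 -176.6] size [36.5 76.3] tilt -5.6 z 0.0036 [0.002 0.005]
  px [392. 109.] n 340 c [ 450.2 -139.9] size [22.9 56.5] tilt 84.7 z 0.009 [0.005 0.01 ]
  px [386. 176.] n 1442 c [461.9 -62.7] size [33.6 74.2] tilt 5.9 z 0.0454 [0.044 0.047]
[ 0.52089451 -0.05088306  0.19995731]
```

View pics/w6.png

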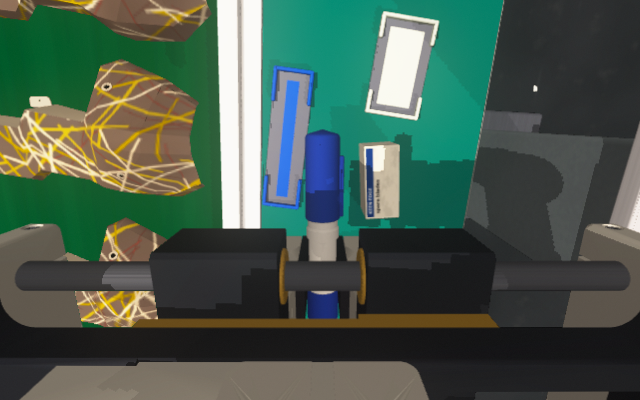

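```bash
python3 -m jog '0 0 0.67 0 0 0 -1;0 0 0.67 0 0 0 -1;0 0 0 -0.56 -0.5 0.5 -1;0 0 0 -0.56 -0.51 0.7 -1;0 0 0 0 0 1 -1;0 0 0 0 0 0.8 -1;0 0 0 0 0 0 -1;0 0 0 0 0 0 -1'; python3 - <<'E'
from h import *
o,p,P=look("w7"); report(p,P)
to(.5627,-.0948,.0115)
E
```

```text
clock: 17.23
tool_pos: [0.5634, -0.0947, 0.0812]
orientation: [-180.0, 0.1, 175.6]
force: [0.7, -0.2, 1.1]
opening: 0.0138
high
  px [324. 182.] n 3722 c [ 558.8 -132.9] size [19.2 52.9] tilt -4.6 z 0.0891 [0.083 0.091]
  px [453. 219.] n 2985 c [ 499.3 -104.1] size [ 33.5 113.9] tilt 67.7 z 0.0451 [0.012 0.158]
  px [608. 230.] n 500 c [ 476.8 -126.9] size [4.5 9.2] tilt -68.8 z 0.1527 [0.148 0.159]
  px [232. 231.] n 753 c [ 585.6 -135.3] size [ 2.6 30.3] tilt 82.4 z 0.1553 [0.152 0.158]
red
blue
  px [324. 128.] n 832 c [ 558.4 -152.4] size [35.1 42.3] tilt 86.7 z 0.0089 [0.002 0.011]
  px [324. 176.] n 3268 c [ 561.  -137.1] size [23.3 44.8] tilt -3.5 z 0.0892 [0.083 0.091]
  px [456. 223.] n 80 c [476.8 -92.8] size [6.  6.4] tilt 87.5 z 0.0456 [0.044 0.047]
grey
  px [266. 111.] n 4761 c [ 598.1 -161.1] size [ 13.8 168.8] tilt 0.0 z 0.0034 [-0.004  0.005]
  px [479.  82.] n 12307 c [ 444.3 -176.9] size [ 62.9 101.1] tilt -4.8 z 0.0037 [0.002 0.01 ]
  px [323. 170.] n 2097 c [ 560.4 -120.7] size [41.8 90.1] tilt -4.1 z 0.0032 [0.002 0.005]
bright
  px [265. 111.] n 4324 c [ 587.9 -161. ] size [ 34.3 166. ] tilt 0.0 z 0.0035 [0.002 0.005]
  px [490.  20.] n 779 c [ 443.5 -214.5] size [25.4 57.4] tilt 84.3 z 0.0092 [0.008 0.011]
  px [478.  86.] n 5683 c [ 446.6 -176.5] size [36.8 75.9] tilt -5.1 z 0.0036 [0.002 0.005]
  px [443. 147.] n 288 c [ 472.6 -137.4] size [17.3 29.9] tilt 40.8 z 0.0089 [0.008 0.01 ]
  px [511. 138.] n 116 c [ 421.1 -140.4] size [ 9.9 15.5] tilt -4.7 z 0.0089 [0.   0.01]
  px [480. 222.] n 692 c [463.9 -90.2] size [18.3 33.1] tilt -84.9 z 0.0454 [0.044 0.047]
units tool [ 0.03 -0.01  1.75] yaw [1.79990560e+02 1.29414609e-01 1.75580915e+02]
```

View pics/w7.png

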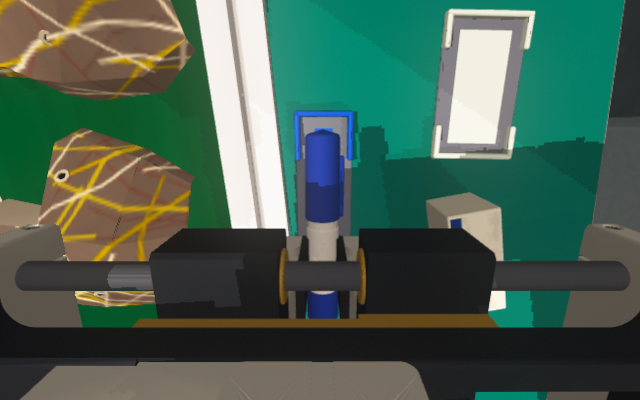

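```bash
python3 -m jog '0 0 0 0 0 0.7 -1;0 0 0 0 0 0.6 -1;0 0 0 0 0 0.3 -1;0 0 0 0 0 0.12 -1;0 0 0 0 0 0 -1;0 0 0 0 0 0 -1'; python3 - <<'E'
from h import *
to(.5627,-.0948,.0115)
E
```

```text
clock: 18.02
tool_pos: [0.5632, -0.0941, 0.0121]
orientation: [180.0, 0.1, 175.6]
force: [-0.3, 0.2, 0.1]
opening: 0.0141
units tool [ 0.01 -0.02  0.02] yaw [1.79985129e+02 7.63628604e-02 1.75595226e+02]
```

```bash
python3 -m jog '0 0 0 0 0 0.02 -1;0 0 0 0 0 0 -1;0 0 0 0 0 0 -0.25;0 0 0 0 0 0 -0.25;0 0 0 0 0 0 -0.25;0 0 0 0 0 0 -0.25'; python3 -m jog '0 0 0 0 0 -0.4 -0.25;0 0 0 0 0 -0.8 -0.25;0 0 0 0 0 -1 -0.25;0 0 -0.6 0 0 -1 0.5;0 0 -0.65 0 0 -1 0.5;0 0 -0.65 0 0 0 0.5;0 0 0 0 0 0 0.5'; python3 - <<'E'
from h import *
o,p,P=look("w8"); report(p,P)
to(.4615,-.0628,.012)
E
```

```text
clock: 18.77
tool_pos: [0.5625, -0.0942, 0.0104]
orientation: [-180.0, -0.0, 175.6]
force: [0.2, 0.6, -0.2]
opening: 0.0325
clock: 19.65
tool_pos: [0.5626, -0.0942, 0.18]
orientation: [180.0, 0.1, -173.6]
force: [1.2, 0.3, -0.2]
opening: 0.064
high
  px [464.  11.] n 676 c [ 453.1 -274.1] size [22.2 24.5] tilt -19.8 z 0.0182 [0.011 0.03 ]
  px [324. 179.] n 1867 c [561.4 -99.6] size [ 19.3 118.6] tilt -5.0 z 0.0193 [0.013 0.022]
  px [418. 214.] n 1825 c [462.7 -76.7] size [35.3 47.6] tilt 6.9 z 0.0449 [0.013 0.047]
  px [608. 230.] n 500 c [ 483.6 -142.1] size [4.6 9.7] tilt -59.3 z 0.2514 [0.247 0.258]
  px [193. 231.] n 115 c [ 602.9 -128.4] size [2.1 3.7] tilt 64.9 z 0.2534 [0.25  0.257]
  px [499. 231.] n 772 c [ 515.7 -138.4] size [ 2.6 30.9] tilt -80.3 z 0.2538 [0.251 0.257]
red
blue
  px [335. 126.] n 398 c [ 557.8 -152.9] size [33.9 41.7] tilt 85.6 z 0.0088 [0.003 0.01 ]
  px [330. 149.] n 785 c [ 558.3 -136.2] size [18.9 43.9] tilt -4.6 z 0.0195 [0.013 0.022]
  px [410. 219.] n 180 c [475.5 -79.5] size [ 5.9 31.4] tilt 6.4 z 0.0455 [0.044 0.047]
  px [317. 215.] n 228 c [56
[... 457 characters left out ...]
.] n 3148 c [ 598.2 -151.7] size [ 13.6 235.8] tilt -0.0 z 0.0034 [0.002 0.005]
  px [458.  76.] n 343 c [ 442.2 -213.2] size [22.7 60. ] tilt 84.7 z 0.009 [0.007 0.011]
  px [444. 119.] n 2655 c [ 446.5 -176.4] size [36.3 75.7] tilt -5.8 z 0.0035 [0.002 0.005]
  px [433. 160.] n 320 c [ 448.5 -139.2] size [23.1 60.1] tilt 84.2 z 0.0089 [0.001 0.01 ]
  px [321. 189.] n 540 c [563.2 -94.1] size [15.1 40. ] tilt -4.1 z 0.0194 [0.015 0.021]
  px [425. 218.] n 555 c [463.5 -81.9] size [32.2 32.9] tilt 6.4 z 0.0454 [0.044 0.047]
  px [313. 229.] n 164 c [566.7 -48.8] size [15.2 15.8] tilt -3.0 z 0.0195 [0.014 0.021]
units tool [2.42 1.06 4.18] yaw [ 1.79992000e+02  3.12021686e-02 -1.73609411e+02]
```

View pics/w8.png

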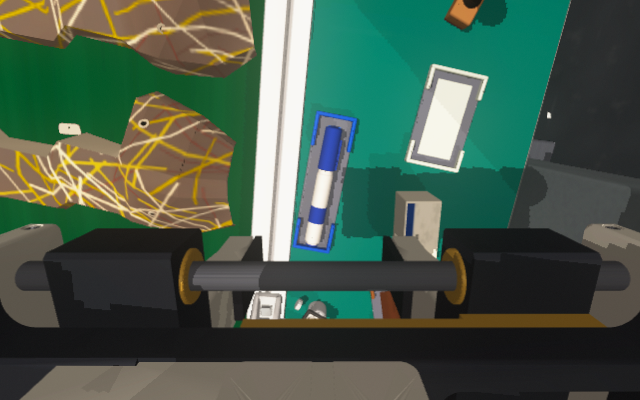

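The blue pen is seated at (323,185). Next is the carton.

```bash
python3 -m jog '0 0 0 0.8 0.35 0 0.5;0 0 0 0.8 0.35 0 0.5;0 0 0 0.8 0.35 0.5 0.5;0 0 0 0 0 0.9 0.5;0 0 0 0 0 0 0.5;0 0 0 0 0 0 0.5'; python3 - <<'E'
from h import *
to(.4615,-.0628,.010)
E
```

```text
clock: 20.45
tool_pos: [0.4632, -0.0634, 0.1233]
orientation: [-180.0, 0.0, -173.5]
force: [0.0, -0.0, -0.6]
opening: 0.0654
units tool [0.04 0.02 2.83] yaw [-1.79969168e+02  5.40804509e-03 -1.73544299e+02]
```

```bash
python3 -m jog '0 0 0 0.04 0.02 0.9 0.5;0 0 0 0 0 0.8 0.5;0 0 0 0 0 0.7 0.5;0 0 0 0 0 0.42 0.5;0 0 0 0 0 0 0.5;0 0 0 0 0 0 -1;0 0 0 0 0 0 -1;0 0 0 0 0 0 -1'; python3 -m jog '0 0 0 0 0 0 -1;0 0 0 0 0 -0.3 -1;0 0 0 0 0 -0.7 -1;0 0 0 0 0 -1 -1;0 0 0 0 0 0 -1;0 0 0 0 0 0 -1'; python3 - <<'E'
from h import *
to(.4463,-.1766,.09)
E
```

```text
clock: 21.45
tool_pos: [0.4613, -0.0625, 0.0104]
orientation: [180.0, 0.1, -173.5]
force: [-0.4, 0.2, 0.8]
opening: 0.041
clock: 22.2
tool_pos: [0.4604, -0.0626, 0.0898]
orientation: [180.0, 0.0, -173.5]
force: [0.2, 0.1, -1.2]
opening: 0.0348
units tool [ 0.67 -2.79 -0.01] yaw [ 1.79975977e+02  1.95461211e-02 -1.73546422e+02]
```

```bash
python3 -m jog '0 0 0.69 0 0 0 -1;0 0 0.69 0 0 0 -1;0 0 0.69 0 0 0 -1;0 0 0 0.08 -0.9 0 -1;0 0 0 0 -1 0 -1;0 0 0 0 -0.97 0 -1;0 0 0 0 0 0 -1;0 0 0 0 0 0 -1'; python3 - <<'E'
from h import *
o,p,P=look("w9"); report(p,P)
to(.4463,-.1766,.0135)
E
```

```text
clock: 23.2
tool_pos: [0.446, -0.1766, 0.0888]
orientation: [-180.0, -0.1, 174.6]
force: [-0.5, 0.7, -0.8]
opening: 0.0347
high
  px [298.  58.] n 2887 c [ 448.9 -282.2] size [25.5 40.1] tilt -16.8 z 0.0702 [0.016 0.074]
  px [323. 209.] n 4264 c [ 442.5 -206.9] size [14.7 35.5] tilt 84.4 z 0.1235 [0.085 0.125]
  px [ 36. 230.] n 502 c [ 525.6 -222.7] size [4.2 9.7] tilt 72.5 z 0.1606 [0.156 0.167]
  px [196. 231.] n 769 c [ 478.2 -218.7] size [ 3.1 30.8] tilt 80.0 z 0.1629 [0.16  0.166]
  px [449. 231.] n 757 c [ 406.  -211.9] size [ 3.  30.6] tilt 88.5 z 0.1629 [0.16  0.166]
red
blue
  px [292. 221.] n 417 c [ 455.2 -206.5] size [ 6.5 11.4] tilt -5.2 z 0.1241 [0.123 0.125]
grey
  px [107. 112.] n 5368 c [ 597.3 -255.7] size [ 15.4 170.8] tilt -0.0 z 0.0033 [-0.001  0.005]
  px [320. 165.] n 2506 c [ 444.4 -208.6] size [32.6 58. ] tilt 84.8 z 0.0037 [0.002 0.01 ]
bright
  px [105. 113.] n 4436 c [ 549.  -255.4] size [112.1 170.3] tilt 0.0 z 0.0035 [0.002 0.005]
  px [314. 155.] n 485 c [ 445.6 -220.4] size [21.3 60.3] tilt -78.6 z 0.009 [0.001 0.01 ]
units tool [-0.   -0.01  1.89] yaw [-1.79999921e+02 -8.17503533e-02  1.74606401e+02]
```

View pics/w9.png

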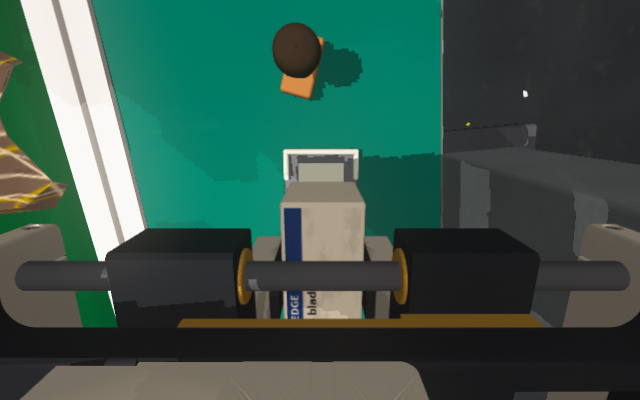

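```bash
python3 -m jog '0 0 0 0 0 0.7 -1;0 0 0 0 0 0.6 -1;0 0 0 0 0 0.35 -1;0 0 0 0 0 0.2 -1;0 0 0 0 0 0 -1;0 0 0 0 0 0 -1'; python3 - <<'E'
from h import *
to(.4463,-.1766,.0130)
E
```

```text
clock: 24.0
tool_pos: [0.4474, -0.1766, 0.0163]
orientation: [180.0, 0.1, 174.6]
force: [-0.4, 0.9, -1.2]
opening: 0.0349
units tool [ 0.03 -0.    0.08] yaw [1.79998784e+02 6.09046036e-02 1.74631166e+02]
```

```bash
python3 -m jog '0 0 0 0.02 0 0.06 -1;0 0 0 0 0 0 -1;0 0 0 0 0 0 0.2;0 0 0 0 0 0 0.2;0 0 0 0 0 0 0.2;0 0 0 0 0 0 0.2'; python3 -m jog '0 0 0 0 0 -0.4 0.2;0 0 0 0 0 -0.8 0.2;0 0 0 0 0 -1 0.2;0 0 0 0 0 -1 0.2;0 0 0 0 0 -1 0.2;0 0 0 0 0 -1 0.2;0 0 0 0 0 0 0.2;0 0 0 0 0 0 0.2'; python3 - <<'E'
from h import *
o,p,P=look("w10"); report(p,P); print(o['tool_pos'])
E
```

```text
clock: 24.75
tool_pos: [0.446, -0.1766, 0.0133]
orientation: [-180.0, 0.0, 174.6]
force: [0.5, 0.7, 0.6]
opening: 0.0525
clock: 25.75
tool_pos: [0.4456, -0.1764, 0.2208]
orientation: [180.0, -0.0, 174.6]
force: [-1.0, -0.3, -0.5]
opening: 0.0522
high
  px [293.   5.] n 192 c [ 457.6 -360.2] size [ 9.4 16.5] tilt 84.5 z 0.0182 [0.011 0.022]
  px [308.  83.] n 937 c [ 448.8 -282.9] size [25.8 40.1] tilt -19.5 z 0.0699 [0.016 0.074]
  px [322. 183.] n 2355 c [ 446.5 -172.7] size [37.  83.6] tilt -5.7 z 0.0484 [0.026 0.05 ]
  px [233. 220.] n 486 c [ 557.4 -139.3] size [19.  38.6] tilt -4.8 z 0.0189 [0.012 0.022]
  px [ 36. 230.] n 501 c [ 524.9 -223.1] size [4.9 9.1] tilt 58.0 z 0.2926 [0.288 0.299]
  px [165. 231.] n 777 c [ 486.4 -219.4] size [ 3.  31.2] tilt 80.6 z 0.2949 [0.291 0.298]
  px [479. 231.] n 770 c [ 396.5 -210.8] size [ 2.7 31. ] tilt 87.9 z 0.2947 [0.292 0.298]
red
  px [294.  16.] n 358 c [ 458.2 -358.7] size [24.7 43. ] tilt 86.8 z 0.0089 [0.001 0.011]
blue
  px [310. 176.] n 204 c [ 457.7 -181.6] size [ 4.3 59.4] tilt -6.1 z 0.0486 [0.047 0.05 ]
  px [232. 203.] n 30
[... 247 characters left out ...]
0.001  0.005]
  px [294.  10.] n 359 c [ 457.9 -360.9] size [17.  32.5] tilt 85.1 z 0.0035 [0.002 0.005]
  px [319. 171.] n 1512 c [ 447.3 -174.2] size [ 57.5 102.1] tilt -5.0 z 0.0036 [0.001 0.01 ]
  px [236. 215.] n 493 c [ 558.5 -139.6] size [40.7 48.9] tilt -2.8 z 0.0033 [0.002 0.005]
bright
  px [181. 110.] n 2846 c [ 597.9 -256. ] size [ 14.2 253.7] tilt 0.0 z 0.0035 [0.002 0.005]
  px [291.   3.] n 89 c [ 459.8 -361.7] size [ 6.7 15.1] tilt 79.2 z 0.0197 [0.015 0.022]
  px [316. 143.] n 224 c [ 444.1 -213.3] size [21.8 57.4] tilt 85.0 z 0.0089 [0.    0.011]
  px [324. 187.] n 1989 c [ 447.7 -168.3] size [57.  90.2] tilt -5.5 z 0.0483 [0.002 0.05 ]
[ 0.44556368 -0.17640436  0.22082748]
```

View pics/w10.png

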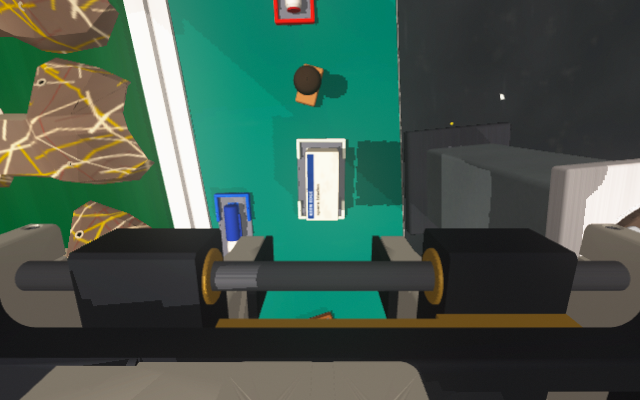

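```bash
python3 - <<'E'
from h import *
for t in ("w1","w9","w10"):
    f=np.load(t+".npz");p,P=f["p"],f["P"]; x,y,z=np.moveaxis(P,-1,0)
    reg=(abs(x-.45)<.05)&(abs(y+.283)<.05)&(z>.008)
    for n,m in dict(top=z>.05,mid=(z>.02)&(z<.05),base=(z>.013)&(z<.021)).items():
        q=P[reg&m]
        if len(q)>10: print(t,n,len(q),rect(q),np.round(q.mean(0),4),np.round(np.percentile(q[:,0],[1,99]),4),np.round(np.percentile(q[:,1],[1,99]),4),np.round(np.percentile(q[:,2],[2,98]),3))
E
```

```text
w1 top 48147 (array([ 459.2, -266.1]), array([62.7, 85.6]), 80.1) [ 0.4592 -0.2757  0.3169] [0.4191 0.4991] [-0.2894 -0.2458] [0.241 0.342]
w1 base 330 (array([ 449.4, -283.2]), array([21.9, 40. ]), -21.1) [ 0.4517 -0.287   0.0178] [0.4343 0.4648] [-0.3036 -0.2628] [0.015 0.02 ]
w9 top 2150 (array([ 448.9, -282.2]), array([25.4, 25.6]), -15.4) [ 0.4488 -0.2813  0.0704] [0.437  0.4607] [-0.2937 -0.27  ] [0.061 0.074]
w9 base 720 (array([ 449.3, -282.9]), array([22.2, 40. ]), -20.6) [ 0.451  -0.272   0.0179] [0.4336 0.4648] [-0.2978 -0.2617] [0.015 0.02 ]
w10 top 664 (array([ 448.9, -282.2]), array([24.7, 25.3]), 81.3) [ 0.4488 -0.2818  0.0703] [0.4368 0.4609] [-0.2942 -0.2703] [0.061 0.074]
w10 base 272 (array([ 449.1, -283.1]), array([22.1, 40.2]), -20.5) [ 0.4501 -0.2749  0.0178] [0.4331 0.4648] [-0.3036 -0.2617] [0.014 0.02 ]
```

The carton stands in its tray (322,183). The stamp is at (0.449, −0.283), tilt −20.6°.

```bash
python3 -m jog '0 0 0.88 0 0 0 0.2;0 0 0.88 0 0 0 0.2;0 0 0.89 0 0 0 0.2;0 0 0 -0.34 -0.82 0 0.2;0 0 0 -0.34 -0.82 0.5 0.2;0 0 0 -0.34 -0.82 1 0.2;0 0 0 0 0 0.5 0.2;0 0 0 0 0 0 0.2'; python3 -m jog '0 0 0 0 0 0 0.2;0 0 0 0 0 0 0.2'; python3 - <<'E'
from h import *
to(.449,-.2827,.031)
E
```

```text
clock: 26.8
tool_pos: [0.4476, -0.2829, 0.1384]
orientation: [-180.0, -0.4, 159.4]
force: [0.0, 1.0, 1.0]
opening: 0.0528
clock: 27.05
tool_pos: [0.4503, -0.2828, 0.1423]
orientation: [180.0, 0.1, 159.5]
force: [-0.4, 0.6, 0.1]
opening: 0.0524
units tool [ 0.04 -0.01  2.78] yaw [1.79992615e+02 1.00415276e-01 1.59479642e+02]
```

```bash
python3 -m jog '0 0 0 0.03 0 0.8 0.2;0 0 0 0 0 0.8 0.2;0 0 0 0 0 0.7 0.2;0 0 0 0 0 0.45 0.2;0 0 0 0 0 0 0.2;0 0 0 0 0 0 -1;0 0 0 0 0 0 -1;0 0 0 0 0 0 -1'; python3 -m jog '0 0 0 0 0 0 -1;0 0 0 0 0 -0.3 -1;0 0 0 0 0 -0.7 -1;0 0 0 0 0 -1 -1;0 0 0 0 0 -1 -1;0 0 0 0 0 0 -1;0 0 0 0 0 0 -1'; python3 - <<'E'
from h import *
o,p,P=look("w11"); report(p,P); print(o['tool_pos'])
E
```

```text
clock: 28.05
tool_pos: [0.449, -0.2827, 0.0321]
orientation: [180.0, 0.1, 159.4]
force: [0.3, -0.2, 0.5]
opening: 0.0274
clock: 28.92
tool_pos: [0.4481, -0.2824, 0.1514]
orientation: [180.0, 0.0, 159.4]
force: [0.5, -0.6, -1.2]
opening: 0.0246
high
  px [263.  59.] n 2592 c [ 454.2 -408.7] size [ 19.5 104.5] tilt -5.1 z 0.0194 [0.013 0.022]
  px [322. 219.] n 1156 c [ 443.7 -294.3] size [15.5 21.9] tilt 69.0 z 0.1374 [0.121 0.141]
  px [ 36. 230.] n 503 c [ 512.9 -347.6] size [4.6 9.1] tilt 57.4 z 0.2233 [0.218 0.229]
  px [213. 231.] n 764 c [ 463.5 -329.7] size [ 3.1 30.9] tilt 65.6 z 0.2255 [0.222 0.228]
  px [431. 231.] n 757 c [ 404.9 -307.8] size [ 3.1 30.4] tilt 73.6 z 0.2254 [0.222 0.228]
red
  px [248.  11.] n 550 c [ 450.5 -450.4] size [19.3 20.8] tilt -4.7 z 0.0197 [0.013 0.022]
  px [270.  82.] n 406 c [ 456.3 -392.6] size [17.7 19. ] tilt 83.9 z 0.0197 [0.014 0.022]
  px [282. 120.] n 529 c [ 458.2 -364.1] size [35.3 44.1] tilt 86.9 z 0.0088 [0.    0.011]
blue
grey
  px [119. 110.] n 4408 c [ 597.4 -408.2] size [ 15.2 225.4] tilt -0.0 z 0.0034 [-0.001  0.005]
  px [265.  63.] n 3194 c [ 454.6 -409.5] size [ 42.1 116.9] tilt -3.8 z 0.0032 [0.002 0.005]
bright
  px [117. 109.] n 3659 c [ 597.8 -409. ] size [ 14.4 223.7] tilt -0.0 z 0.0036 [0.002 0.006]
  px [258.  48.] n 886 c [ 454.8 -421.2] size [17.1 39.6] tilt -3.8 z 0.0195 [0.015 0.022]
  px [276. 107.] n 452 c [ 458.7 -371.2] size [16.4 24.4] tilt -3.2 z 0.0198 [0.014 0.022]
[ 0.44808215 -0.28240266  0.15143622]
```

View pics/w11.png

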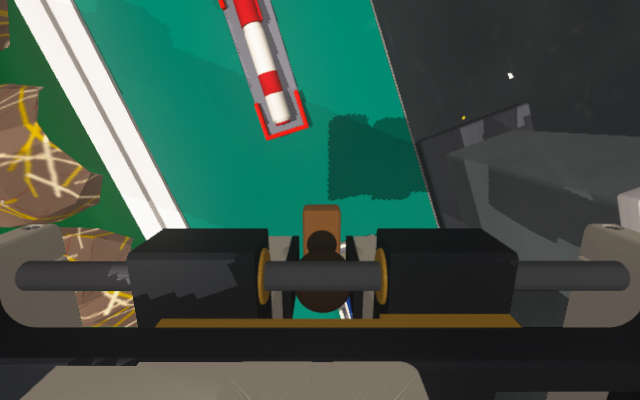

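```bash
python3 -m jog '0 0 -0.9 0 0 -0.25 -1;0 0 -0.9 0 0 -0.25 -1;0 0 -0.9 0 0 -0.25 -1;0 0 -0.9 0 0 -0.25 -1;0 0 0 -0.03 0.6 0 -1;0 0 0 -0.03 1 0 -1;0 0 0 -0.03 1 0 -1;0 0 0 -0.03 1 0 -1'; python3 -m jog '0 0 0 -0.03 1 0 -1;0 0 0 -0.03 1 0 -1;0 0 0 -0.03 1 0 -1;0 0 0 -0.03 1 0 -1;0 0 0 -0.03 1 0 -1;0 0 0 -0.03 0.7 0 -1;0 0 0 0 0 0 -1;0 0 0 0 0 0 -1'; python3 - <<'E'
from h import *
o,p,P=look("w12"); report(p,P); print(o['tool_pos'])
x,y,z=np.moveaxis(P,-1,0)
E
```

```text
clock: 29.98
tool_pos: [0.4523, -0.1375, 0.1901]
orientation: [-180.0, -0.1, -180.0]
force: [0.3, -0.4, -1.4]
opening: 0.0247
clock: 30.98
tool_pos: [0.4595, 0.089, 0.1904]
orientation: [-179.9, -0.1, -179.9]
force: [0.3, 0.5, -0.6]
opening: 0.025
high
  px [212.  33.] n 1249 c [564.3 -60.1] size [16.8 60.2] tilt -4.7 z 0.0193 [0.012 0.022]
  px [149. 211.] n 6646 c [543.   92.7] size [ 94.9 129.3] tilt 86.0 z 0.123 [0.013 0.267]
  px [212. 146.] n 79 c [574.3  46.7] size [ 5.3 12.3] tilt -23.6 z 0.016 [0.01  0.018]
  px [232. 157.] n 568 c [551.4  56.9] size [21.3 32.3] tilt 64.1 z 0.0246 [0.013 0.026]
  px [222. 179.] n 205 c [565.5  81.9] size [ 8.2 28.5] tilt 67.1 z 0.0168 [0.01  0.018]
  px [322. 219.] n 1159 c [459.6  76.5] size [15.5 22. ] tilt -88.9 z 0.1765 [0.163 0.181]
  px [608. 230.] n 498 c [376.   50.3] size [5.2 9.6] tilt -58.7 z 0.2623 [0.257 0.268]
  px [431. 231.] n 754 c [428.2  50.1] size [ 2.8 30.4] tilt -86.0 z 0.2647 [0.261 0.268]
red
blue
  px [213.  27.] n 434 c [564.1 -62.8] size [16.3 59.3] tilt -3.7 z 0.0194 [0.003 0.022]
  px [216.  65.] n 478 c [567.4 -
[... 208 characters left out ...]
6] tilt -4.0 z 0.0034 [0.002 0.005]
  px [316. 140.] n 1133 c [465.2  41.6] size [43.7 53.8] tilt 15.2 z 0.0032 [0.002 0.005]
bright
  px [185.  83.] n 2304 c [598.   -8.2] size [ 14.1 169.2] tilt -0.0 z 0.0036 [0.002 0.04 ]
  px [210.   7.] n 251 c [566.1 -82.9] size [16.6 20.7] tilt 83.6 z 0.0199 [0.015 0.022]
  px [210.  50.] n 439 c [569.  -44.6] size [20.  24.7] tilt -4.2 z 0.0196 [0.003 0.022]
  px [231. 158.] n 171 c [552.1  57.4] size [ 8.8 24.2] tilt 65.9 z 0.025 [0.023 0.026]
  px [221. 180.] n 160 c [568.3  84.5] size [13.4 29.7] tilt 67.6 z 0.017 [0.    0.018]
  px [205. 219.] n 66 c [593.2 128.1] size [ 3.8 22.5] tilt 0.5 z 0.0034 [0.002 0.006]
[0.45954382 0.08898053 0.19043177]
```

View pics/w12.png

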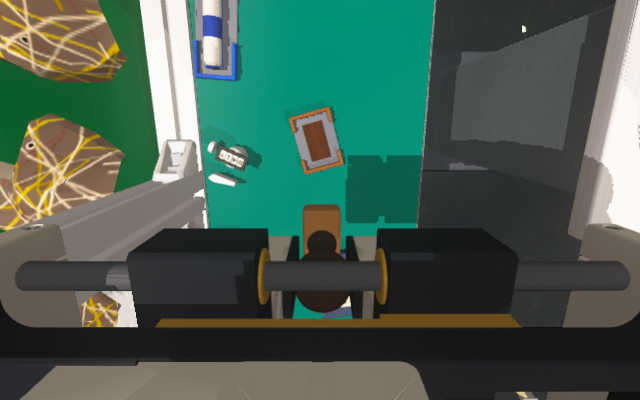

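```bash
python3 - <<'E'
from h import *
f=np.load("w12.npz");p,P=f["p"],f["P"]; x,y,z=np.moveaxis(P,-1,0)
reg=(abs(x-.465)<.045)&(abs(y-.042)<.05); reg[210:]=False
hsv=cv2.cvtColor(p,cv2.COLOR_RGB2HSV).astype(int); h,s,v=np.moveaxis(hsv,-1,0)
m=reg&((h<22)|(h>170))&(s>90)
for z0,z1 in((.0065,.013),(-.01,.006)):
    q=P[m&(z>z0)&(z<z1)]; print(len(q),rect(q),q.mean(0))
q=P[m]; print(rect(q)); print(list(comp(m,P,20)))
E
```

```text
445 (array([465. ,  41.4]), array([43.3, 61.5]), 15.3) [0.46539047 0.04001359 0.00895965]
755 (array([466.5,  44.3]), array([41.1, 59. ]), 15.5) [0.46525724 0.0412359  0.00352437]
(array([465.3,  42.1]), array([44.3, 62.7]), 15.4)
[(array([310., 116.]), np.int32(248), (array([471.5,  19.5]), array([15.6, 44.3]), -74.7), np.float64(0.0088), array([0.002, 0.011])), (array([316., 141.]), np.int32(730), (array([465.3,  41.6]), array([21.3, 39.1]), 15.2), np.float64(0.0035), array([0.002, 0.005])), (array([323., 165.]), np.int32(222), (array([459.2,  64.3]), array([16.7, 44.3]), -74.7), np.float64(0.0089), array([0.003, 0.011])), (array([321., 207.]), np.int32(169), (array([459.9,  69.1]), array([ 0.9, 20.1]), -89.1), np.float64(0.1707), array([0.165, 0.175]))]
```

```bash
python3 -m jog '0 0 -0.88 0 0 0 -1;0 0 -0.88 0 0 0 -1;0 0 -0.88 0 0 0 -1;0 0 0 0.17 -0.6 0.5 -1;0 0 0 0 -0.58 0.8 -1;0 0 0 0 0 0.9 -1;0 0 0 0 0 0 -1;0 0 0 0 0 0 -1'; python3 - <<'E'
from h import *
o,p,P=look("w13")
to(.4652,.0416,.035)
E
```

```text
clock: 32.02
tool_pos: [0.4666, 0.0419, 0.1044]
orientation: [-180.0, 0.0, -164.8]
force: [0.4, 1.1, 0.5]
opening: 0.0248
units tool [ 0.05 -0.01  1.74] yaw [ 1.79997274e+02  1.12070817e-01 -1.64805222e+02]
```

View pics/w13.png

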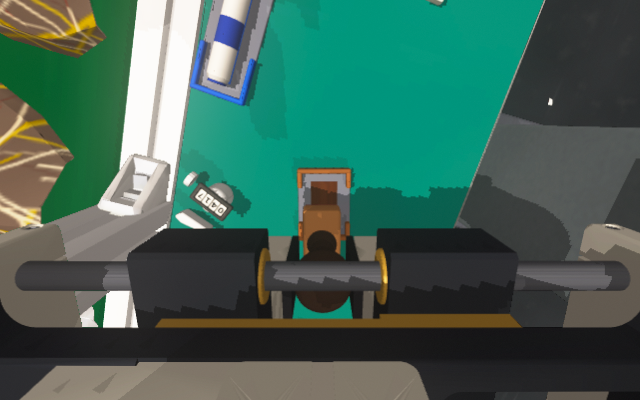

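The stamp is lined up with its tray (325,190–210), so I'm lowering it.

```bash
python3 -m jog '0 0 0 0.03 0 0.7 -1;0 0 0 0 0 0.5 -1;0 0 0 0 0 0.3 -1;0 0 0 0 0 0.18 -1;0 0 0 0 0 0 -1;0 0 0 0 0 0 -1;0 0 0 0 0 0 -1'; python3 - <<'E'
from h import *
to(.4652,.0416,.035)
E
```

```text
clock: 32.95
tool_pos: [0.4651, 0.0419, 0.0366]
orientation: [180.0, 0.1, -164.8]
force: [-0.6, 0.0, -0.4]
opening: 0.0249
units tool [ 0.   -0.01  0.04] yaw [ 1.79988392e+02  5.46067939e-02 -1.64812405e+02]
```

```bash
python3 -m jog '0 0 0 0 0 0.03 -1;0 0 0 0 0 0 -1;0 0 0 0 0 0 0.2;0 0 0 0 0 0 0.2;0 0 0 0 0 0 0.2;0 0 0 0 0 0 0.2'; python3 -m jog '0 0 0 0 0 -0.4 0.2;0 0 0 0 0 -0.8 0.2;0 0 0 0 0 -1 0.2;0 0 0 0 0 -1 0.2;0 0 0 0 0 -1 0.2;0 0 0 0 0.5 0 0.2;0 0 0 0 0.5 0 0.2;0 0 0 0 0 0 0.2'; python3 - <<'E'
from h import *
o,p,P=look("w14")
x,y,z=np.moveaxis(P,-1,0)
reg=(abs(x-.465)<.05)&(abs(y-.042)<.05); reg[225:]=False
for n,m in dict(top=(z>.05)&(z<.09),base=(z>.014)&(z<.025),rim=(z>.0065)&(z<.0125)).items():
    q=P[reg&m]; print(n,len(q),rect(q) if len(q)>5 else '',np.round(np.percentile(q[:,2],[2,50,98]),4))
p,d=vision.snapshot("top"); cv2.imwrite("pics/top2.png",p[:,:,::-1])
E
```

```text
clock: 33.7
tool_pos: [0.4648, 0.0418, 0.0349]
orientation: [-180.0, -0.0, -164.8]
force: [0.7, -0.4, -0.6]
opening: 0.0519
clock: 34.7
tool_pos: [0.454, 0.0811, 0.203]
orientation: [180.0, 0.0, -164.7]
force: [-0.0, -0.6, 0.3]
opening: 0.0527
top 639 (array([465.1,  41.4]), array([25. , 25.2]), -74.3) [0.0636 0.0742 0.077 ]
base 245 (array([464.8,  41.3]), array([21.6, 38.9]), 15.6) [0.0187 0.0208 0.0225]
rim 465 (array([464.8,  41.1]), array([43.6, 60.9]), 15.2) [0.0072 0.0089 0.0105]
```

View pics/w14.png

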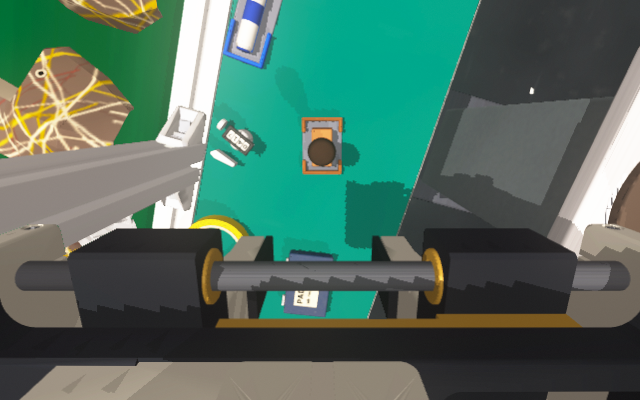

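View pics/top2.png

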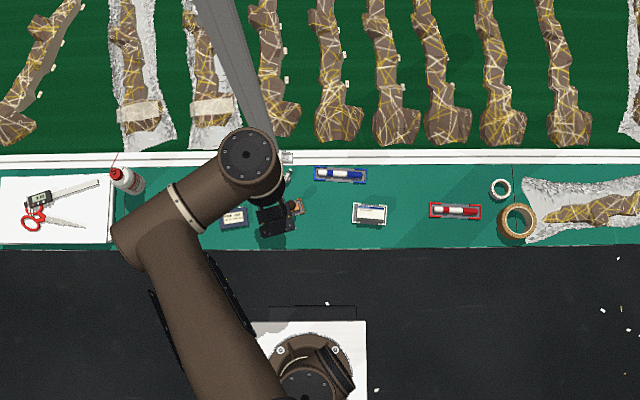

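```bash
python3 - <<'E'
from h import *
p,d=vision.snapshot("scene"); cv2.imwrite("pics/scene2.png",p[:,:,::-1])
E
```

```text
(no output)
```

View pics/scene2.png

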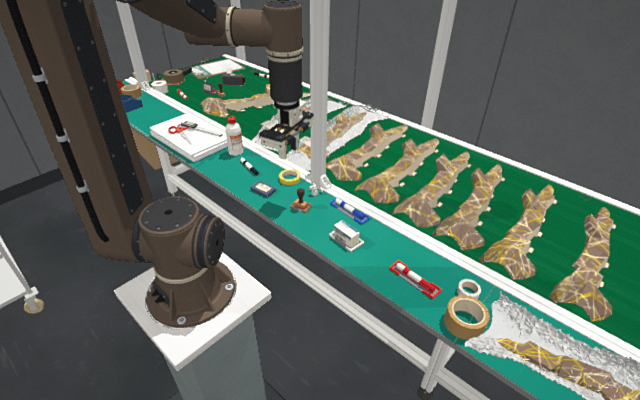

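The scene view shows all four parts in their trays. The black marker at (250,166) and the tin at (262,188) are as they were, and the gripper is clear.

```bash
python3 - <<'E'
from plant import ctrl
print(ctrl.close_job(), ctrl.get_obs()['clock'])
E
```

```text
the job is handed in; nothing more can be done
the job is handed in; nothing more can be done
```

I placed the red marker, blue marker, carton and stamp in their trays in that order and handed the job in at about 35 s, well under the 104 s limit.

- **Seating:** The last wrist pictures showed each part on its tray floor, between the rims. Tops measured about 19.5 mm for both markers, 48 mm for the carton and 77 mm for the stamp. Each was within about 1° and 1–2 mm of its tray.
- **Bystanders:** The black marker and the ink tin looked undisturbed. I compared pictures by eye for this and did not measure them again.
- **Forces:** The readings at the end of each move never passed about 5 N. That peak came while gripping the blue marker, where the fingers sat about 2.5 mm higher than planned. The lift and placing were not affected.
- **Disagreements:** The trained networks and my own measurements differed by up to about 3 cm where a thing was partly hidden. I used my own measurements, which matched the given sizes. No check failed.

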